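# Feel for the stopper and mark its depth

## Robot

A 6-joint arm with a two-finger parallel gripper is mounted at the origin on the work surface. World frame = base frame: x ahead of the robot, y to its left, z up, the work surface at z = 0. Lengths are in m, angles in rad, forces in N, time in s.
With the tool pointing down it reaches from about 0.375 to 0.975 m from the base axis. Payload 3.8 kg.
Tool frame: the origin (TCP) lies midway between the tips of the shut fingers; the grasp point (between the pads) lies 19 mm behind it (robot.grasp_offset is the distance from the TCP to the grasp point, in m); z points along the fingers, x is the direction in which the jaws open and shut, and the axes are right-handed (so a half turn about z gives the same grasp; the last joint's range is limited). The gripper opens to 88 mm and grips with 3 to 60 N. Pads are 18 mm wide; open, the fingers measure 123 mm over their backs; the gripper's body (75 mm by 187 mm) begins 45 mm behind the grasp point.
Start: joints at [-1.264, 0.264, 1.604, -0, 1.274, -0.037], TCP at [0.228, -0.635, 0.239] pointing down, gripper open.
Joint ranges: [-2.63, 2.63], [-0.94, 2.18], [0.31, 2.57], [-1.31, 4.45], [0, 2.66], [-2.55, 2.55]. Speed limits (rad/s): [2.57, 2.57, 3.14, 3.14, 3.14, 3.14].

## Interface

Orientations are given as a rotation vector (axis times angle).
In Python, from rig import monitor, read_camera, camera_model, workorder, recognise, mark_of, robot gives the robot as it stands. The module is installed in compiled form; this text tells all that it offers.
- The arm moves only by the tool arm_command, never from a script. Its argument "rows" is a list of rows, each a list of 3 entries, a list of its own where there are three numbers: the opening, from 0 (shut) to 1 (fully open), then the shift along the tool's x, y, z in cm, then the turn, a rotation vector about the tool's x, y, z in rad. A call has 1 to 10 rows; each row shifts and turns the pose as measured when the row begins, along the tool's axes as they then stand; what a row does not reach is not made up. A row lasts 1/8 s, in which the tool goes at most 62.5 mm and 10.7 degrees, less where a joint would pass 70% of its speed; a pose out of reach is approached as far as the arm can. A call is refused whole if a number of a shift passes 6.25 or a number of a turn 0.188, either way. A call with a gripper value outside its range is refused whole. The fingers move at their own pace and stop on an object; "newtons" is the grip in N (left out, the last holds). Time passes only in rows, so rows that do not move let the fingers close. It gives the time, the measured TCP pose, the force and the opening at its end, in the units of the state.
- monitor.sense(): the state, without advancing time (a new reading comes with each control period).
- read_camera(name): name is "scene" or "side" or "wrist"; returns the picture (480x640x3 uint8, red, green, blue); there is no depth.
- camera_model(name): a dict with "fx", "fy", "cx", "cy" (pixels), "k1" (the pictures are not rectified: a ray, as slopes to the right and down, at radius r is drawn at 1 + k1 r^2 times it, then the intrinsics apply), "rvec" (rotation vector, rad) and "tvec" (3), from world to camera coordinates, as OpenCV has them; the wrist camera has in their place "mount" (4x4, takes a point from camera to tool coordinates, whose origin is the TCP and whose axes are the tool frame's). Camera axes: x right, y down, z forward; pixel columns grow to the right and rows downward; lengths in m; the calibration is good to about 2 mm. A picture is of the moment at which its call begins: read the wrist's pose just before it. camera_model takes no time and is no camera call.
- workorder.close_job(): hands the job in, once; it reports no verdict.
Trained networks look in the newest picture that a camera, given by its name, has taken for a name from the list of things; names that differ only in an ending like _2 or _b are one class to them, and where a whole thing is asked for, a point or a joint stands for the part that bears it (a point fixed in the world has none). Each returns a list of dicts, best first, with "conf" (0 to 1); they miss things now and then, are a little off and sometimes report something else, mostly with a low value. They report only what shows in the picture. A call takes as long as a camera call.
- recognise(camera, thing): "point" ([x, y, z] in m, in the coordinates of the camera as it stood for that picture, good to about 4 mm: the middle of the surface that is visible of it).
- mark_of(camera, thing): "point" ([x, y, z] in m, in the coordinates of the camera as it stood for that picture, good to about 4 mm: a listed point, or the origin of a listed thing).
The state is a dict: "t": time; "joint_positions": joint angles; "qd": joint speeds; "joint_torque": joint torques, N m; "ee_pos": TCP position; "ee_rot": TCP orientation; "force": force on the tool from outside, world axes, zero at the start; "moment": the same for the moment, N m; "gripper_width": finger opening in m.
Only numpy, scipy, OpenCV 4.12 (cv2) and the standard library are available. Lean on these libraries where they do the work, as an engineer would, in place of code of your own. Each camera call takes 0.05 s, during which the arm holds its last target.

## Task

Check how deep the stopper sits in the jar on the tester: press the lever's paddle down gently until you feel the resistance firm up against the stopper, without forcing it, and let go, leaving the lever bearing on the stopper. Then record the travel by sliding the marker along the rail until it is in line with the lever's pointer, and let go of it; leave the lever and the other things on the bench as they are.

Things in the scene. Friction and masses are not known exactly. Their poses are not given: they have to be found in the camera images.
- tester: stopper depth tester, fixed to the bench: grey base plate 270 x 170 x 12 mm (x -120..+150, y -65..+105 mm in its frame) with a jar, a lever between two hinge cheeks (149 mm high) and a guide rail. Origin: underside of the base, beside the jar's axis; z up; x runs level from the lever's paddle to its hinge, along the rail; y towards the rail
- jar_mouth (a point): centre of the mouth of the white wide-neck jar clamped under the lever arm, 90 mm above the bench, neck 52 mm outside, 42 mm inside. The rubber stopper sits 11 to 30 mm down inside the neck; how deep differs each time and is not measured, it can only be felt through the lever
- hinge (a point): the lever's hinge, level axis along tester y, 130 mm above the bench. A friction brake in it keeps the lever where it is left: the paddle goes down at about 2 to 4 N and back up at about 4 to 6 N. A rounded foot under the arm, 85 mm from the hinge, enters the jar's neck and meets the stopper
- lever (a joint): lever angle, rad: 0 = fully up (arm 0.30 rad above level), grows as the paddle is pressed down, range 0 to 0.62. The foot meets the stopper between about 0.25 and 0.50; from there the push needed at the paddle rises about 2 N per mm. Pushed to 8 to 14 N it stays bearing firmly when let go, springing back up to 4 mm; 20 N at the paddle spoils the jar
- paddle (a point): centre of the top face of the lever's square aluminium paddle, 50 x 50 x 10 mm, at the lever's free end nearest the robot, 220 mm from the hinge, 80 to 205 mm above the bench; it tilts and swings with the lever; free space above it
- pointer (a point): tip of the lever's thin upright steel pointer (3 mm wide, 135 mm from the hinge, 46 mm to tester +y of the arm). It swings with the lever, towards the robot (tester -x) as the paddle goes down; never higher than 265 mm above the bench
- rail_mid (a point): middle of the top of the aluminium guide rail, 249 mm above the bench, 188 mm long along tester x, 14 mm square, on two posts; a white scale plate hangs under it
- marker (a joint): position of the sliding marker on the rail, m: tester x of its centre; grows towards the hinge, range -0.008 to 0.118. It slides stiffly, at about 2.5 N, and stays where it is left
- marker_grip (a point): on the marker's upright aluminium grip tab, 309 mm above the bench: the tab is 14 mm thick across the rail (tester y), 26 mm along it, its top 12 mm above this point; below this point 46 mm of it stand above the marker's steel carriage. Can be pinched from above
- marker_edge (a point): inner end of the marker's index finger, a steel bar 3 mm wide on the carriage that reaches towards the pointer, 259 mm above the bench; it has the same tester x as the marker's centre; its axes are the tester's
- jar_left: spare white plastic wide-neck jar with cap, 72 mm diameter, 90 mm high; origin: centre of its underside. Bystander
- jar_right: a second spare jar, the same as jar_left. Bystander
- flask: glass volumetric flask, 84 mm diameter, 160 mm high, narrow neck; origin: centre of its underside. Bystander
- beaker: glass beaker, 70 mm diameter, 85 mm high; origin: centre of its underside. Bystander
- spatula: thin steel lab spatula, 165 mm long, 4 mm thick, lying flat; origin: centre of its underside. Bystander
- reagent: amber glass reagent bottle, 76 mm diameter, 150 mm high; origin: centre of its underside. Bystander

How it is judged:
By the outcome, as a careful person would: the job done as asked, in the order asked, and still so for the second after the job is handed in, with the robot touching nothing.
It also fails if it takes over 58 s, if anything falls off the work surface, if the arm or the gripper's body presses on something with over 40 N, if the wrist force passes 120 N, or if a joint passes its speed limit or range.

## Working session

There is one attempt and no reset: what is moved stays moved. The work goes in short steps, Python scripts to look and compute and a tool call to move; the robot and the scene stay as the last step left them, time stands still between calls to the robot, and variables do not carry over. Pictures are saved under pics/ and viewed, and the job is handed in when it is done.

Besides the shell and the picture viewer there is one more tool, called as name(argument=value, ...), one argument or row to a line, values as JSON. arm_command: Moves the arm, as the interface text tells. Its arguments: {"type":"object","properties":{"rows":{"type":"array","items":{"type":"array"}},"newtons":{"type":"number"}},"required":["rows"]}

```bash
mkdir -p pics; cat > h.py <<'E'
import numpy as np, cv2
from scipy.spatial.transform import Rotation as R
from rig import monitor, read_camera, camera_model, workorder, recognise, mark_of, robot
def snap(cam,fn):
    im=read_camera(cam); cv2.imwrite('pics/'+fn,cv2.cvtColor(im,cv2.COLOR_RGB2BGR)); return im
def c2w(cam,p,s=None):
    m=camera_model(cam); p=np.array(p)
    if cam=='wrist':
        s=s or monitor.sense(); M=np.array(m['mount']); t=M[:3,:3]@p+M[:3,3]
        return R.from_rotvec(s['ee_rot']).apply(t)+np.array(s['ee_pos'])
    return R.from_rotvec(np.ravel(m['rvec'])).inv().apply(p-np.ravel(m['tvec']))
def proj(cam,p,s=None):
    m=camera_model(cam); p=np.atleast_2d(p)
    if cam=='wrist':
        s=s or monitor.sense(); M=np.array(m['mount']); q=R.from_rotvec(s['ee_rot']).inv().apply(p-np.array(s['ee_pos']))
        q=(q-M[:3,3])@M[:3,:3]
    else: q=R.from_rotvec(np.ravel(m['rvec'])).apply(p)+np.ravel(m['tvec'])
    u=q[:,:2]/q[:,2:]; r2=(u**2).sum(1,keepdims=True); u=u*(1+m['k1']*r2)
    return np.c_[m['fx']*u[:,0]+m['cx'],m['fy']*u[:,1]+m['cy']]
def ray(cam,px,s=None):
    m=camera_model(cam); d=np.array([(px[0]-m['cx'])/m['fx'],(px[1]-m['cy'])/m['fy']]);u=d.copy()
    for _ in range(20): u=d/(1+m['k1']*(u@u))
    o=c2w(cam,[0,0,0],s); e=c2w(cam,[u[0],u[1],1],s); return o,(e-o)/np.linalg.norm(e-o)
E
python3 - <<'E'
from h import *
print(monitor.sense())
for c in ('scene','side'):
    snap(c,c+'0.png'); print(c, c2w(c,[0,0,0]))
    for n in ('tester','jar_mouth','hinge','paddle','pointer','rail_mid','marker_grip','marker_edge'):
        print(n,[(np.round(c2w(c,d['point']),4).tolist(),round(d['conf'],2)) for d in mark_of(c,n)[:2]])
print(monitor.sense()['t'])
E
```

```text
{'t': 0.0, 'joint_positions': array([-1.26391468e+00,  2.64722190e-01,  1.60533046e+00,  1.76331886e-05,
        1.27370340e+00, -3.68941710e-02]), 'qd': array([-0.0010146 ,  0.00112832, -0.00113128, -0.00050674, -0.00104288,
        0.00167337]), 'joint_torque': array([-1.10191457e-03, -5.02120543e+01, -3.56872237e+01,  7.26984744e-02,
        2.94479833e-02, -1.79670228e-04]), 'ee_pos': array([ 0.22730292, -0.63484149,  0.23743238]), 'ee_rot': array([-2.56757923,  1.80798807,  0.0026873 ]), 'force': array([-0.23417244, -0.04226097, -0.41409848]), 'moment': array([ 0.00689141,  0.02009929, -0.00756781]), 'gripper_width': 0.08801085494371486}
scene [0.99734909 0.6761512  1.16100937]
tester [([0.5739, -0.0548, 0.0051], 0.55)]
jar_mouth [([0.5614, -0.0567, 0.096], 0.65), ([0.683, -0.0258, 0.2605], 0.21)]
hinge [([0.6487, -0.0677, 0.1369], 0.7)]
paddle [([0.4359, -0.0363, 0.1847], 0.91)]
pointer [([0.6814, -0.0249, 0.2625], 0.62)]
rail_mid [([0.637, 0.0145, 0.2487], 0.74)]
marker_grip [([0.5992, 0.0152, 0.3165], 0.68)]
marker_edge [([0.5946, -0.0112, 0.2649], 0.69)]
side [ 0.36741695 -0.81406571  1.05480468]
tester [([0.5719, -0.0601, -0.0011], 0.58)]
jar_mouth [([0.5683, -0.0591, 0.092], 0.75)]
hinge [([0.6505, -0.0687, 0.1278], 0.87)]
paddle [([0.4449, -0.0356, 0.181], 0.6)]
pointer [([0.6883, -0.0243, 0.262], 0.73)]
rail_mid [([0.6385, 0.0151, 0.25], 0.61)]
marker_grip [([0.6031, 0.0186, 0.3056], 0.73), ([0.5769, 0.1188, 0.0022], 0.33)]
marker_edge [([0.6033, -0.0167, 0.2584], 0.6)]
0.9
```

View pics/scene0.png

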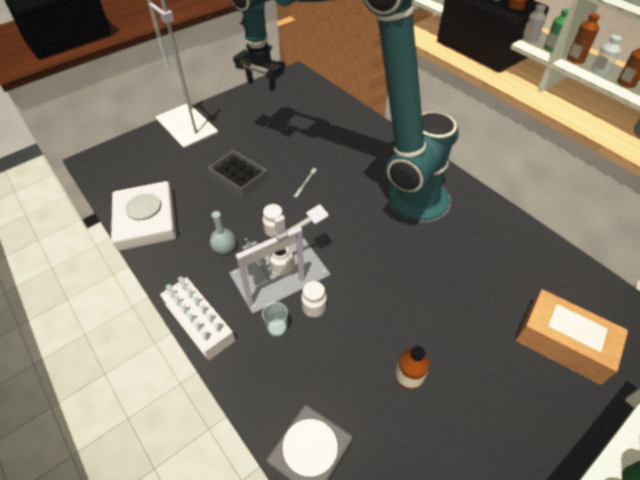

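View pics/side0.png

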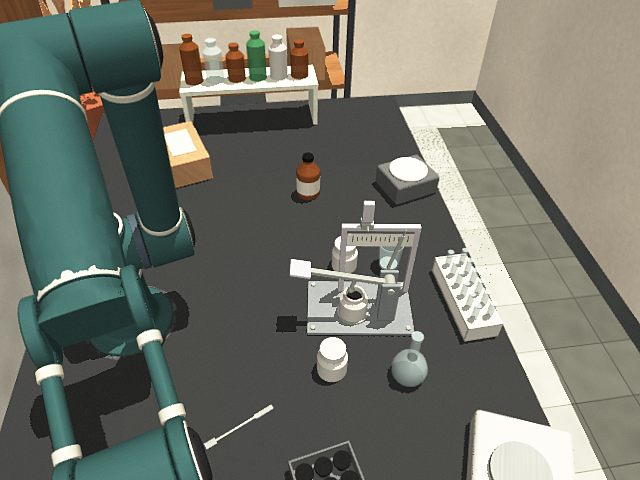

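The pictures show the tester ahead of the robot, with its paddle at about (300,268) in the side view and the marker tab at (368,212). I'll fit its pose and work out the first move.

```bash
cat >> h.py <<'E'
def delta(target,yaw_x=None,s=None):
    """tool-frame shift (cm) and turn to reach target TCP, tool down, tool x at world angle yaw_x"""
    s=s or monitor.sense(); r=R.from_rotvec(s['ee_rot'])
    sh=r.inv().apply(np.array(target)-s['ee_pos'])*100
    out=[np.round(sh,2)]
    if yaw_x is not None:
        c,q=np.cos(yaw_x),np.sin(yaw_x)
        G=R.from_matrix(np.array([[c,q,0],[q,-c,0],[0,0,-1]]).T)
        out.append(np.round((r.inv()*G).as_rotvec(),3))
    return out
E
python3 - <<'E'
from h import *
from scipy.optimize import least_squares
# tester frame: y_rail unknown
obs={'jar':[(.5614,-.0567),(.5683,-.0591)],'hinge':[(.6487,-.0677),(.6505,-.0687)],'paddle':[(.4359,-.0363),(.4449,-.0356)],
'rail':[(.637,.0145),(.6385,.0151)]}
def f(p):
    x,y,th,yr,a=p; c,s=np.cos(th),np.sin(th)
    loc={'jar':(0,0),'hinge':(.085,0),'paddle':(.085-a,0),'rail':(.055,yr)}
    return np.ravel([[x+c*l[0]-s*l[1]-o[0],y+s*l[0]+c*l[1]-o[1]] for k,l in loc.items() for o in obs[k]])
r=least_squares(f,[.565,-.058,-.15,.083,.21]);print(r.x.round(4),(r.fun*1000).round(1))
print(delta([.443,-.036,.25],r.x[2]-np.pi/2))
E
```

```text
[ 0.5668 -0.0566 -0.166   0.0821  0.2131] [ 5.4  0.1 -1.5  2.5  2.  -2.9  0.2 -1.9  4.6  0.9 -4.4  0.2 -2.4  0.8
 -3.9  0.2]
[array([-49.18, -40.49,  -1.13]), array([-0.  ,  0.  ,  0.51])]
```

arm_command(
  rows=[
    [0, [-4.2, -3.4, -0.2], [0, 0, 0.17]],
    [0, [-4.2, -2.5, -0.2], [0, 0, 0.17]],
    [0, [-4.5, -1.8, -0.2], [0, 0, 0.17]],
    [0, [-4.8, -1.5, -0.2], [0, 0, 0]],
    [0, [-4.8, -1.5, -0.2], [0, 0, 0]],
  ],
)

```text
t: 1.52
ee_pos: [0.3293, -0.402, 0.2482]
ee_rot: [-2.001, 2.422, -0.002]
force: [-0.0, -0.1, -0.2]
gripper_width: 0.0406
```

```bash
python3 - <<'E'
from h import *
print(delta([.443,-.036,.25],-.166-np.pi/2))
E
```

```text
[array([-38.09,  -4.26,  -0.2 ]), array([-0.001, -0.001, -0.024])]
```

arm_command(
  rows=[
    [0, [-5.8, -0.6, 0], [0, 0, -0.024]],
    [0, [-5.8, -0.6, 0], [0, 0, 0]],
    [0, [-5.8, -0.6, 0], [0, 0, 0]],
    [0, [-5.8, -0.6, 0], [0, 0, 0]],
    [0, [-5.8, -0.6, 0], [0, 0, 0]],
    [0, [-5.0, -0.6, 0], [0, 0, 0]],
    [0, [-3.0, -0.3, 0], [0, 0, 0]],
  ],
)

```text
t: 2.4
ee_pos: [0.4333, -0.0318, 0.2508]
ee_rot: [-2.027, 2.393, -0.014]
force: [-0.5, -1.1, -0.2]
gripper_width: 0.0006
```

```bash
python3 - <<'E'
from h import *
s=monitor.sense(); snap('wrist','w1.png')
print(delta([.443,-.036,.25],-.166-np.pi/2), s['gripper_width'])
for n in ('paddle','marker_grip','marker_edge','pointer','rail_mid','jar_mouth','hinge'):
    print(n,[(np.round(c2w('wrist',d['point'],s),4).tolist(),round(d['conf'],2)) for d in mark_of('wrist',n)[:2]])
E
```

```text
[array([ 0.49, -1.  ,  0.09]), array([-0.01 ,  0.001,  0.001])] 0.0005726598834370912
paddle [([0.4394, -0.0345, 0.1844], 0.63)]
marker_grip []
marker_edge [([0.4381, -0.0374, 0.1861], 0.22)]
pointer []
rail_mid []
jar_mouth [([0.5682, -0.0518, 0.09], 0.71)]
hinge []
```

View pics/w1.png

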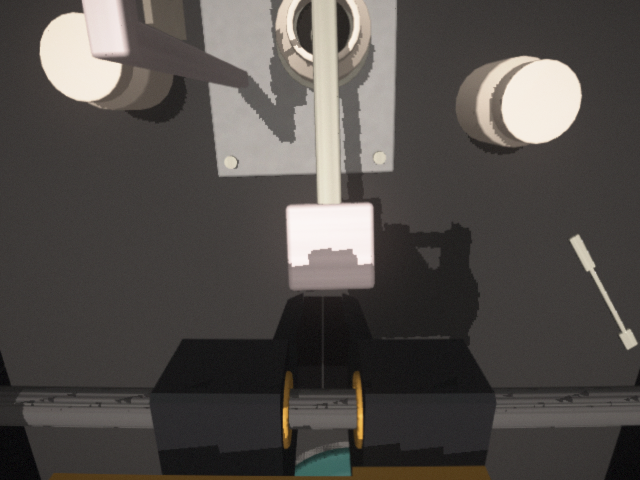

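The wrist picture shows the paddle as a square centred at about (331,246), with the arm running straight up to the jar mouth at about (322,25). The shut fingers point down just short of the paddle.

```bash
python3 - <<'E'
from h import *
s=monitor.sense()
for z in (.178,.184,.19):
    o,d=ray('wrist',(331,246),s); print(z,(o+d*(z-o[2])/d[2]).round(4))
    a=[(o+d*(z-o[2])/d[2]) for o,d in (ray('wrist',(288,246),s),ray('wrist',(375,246),s))]; print(np.linalg.norm(a[0]-a[1]))
print(delta([.443,-.036,.20],-.166-np.pi/2))
E
```

```text
0.178 [ 0.437 -0.042  0.178]
0.0499927154081301
0.184 [ 0.4391 -0.0422  0.184 ]
0.048618726361281436
0.19 [ 0.4412 -0.0424  0.19  ]
0.04724473731443279
[array([-0.11, -0.97,  5.04]), array([-0.009, -0.003, -0.003])]
```

arm_command(
  rows=[
    [0, [-0.1, -0.25, 2.5], [-0.008, 0, 0]],
    [0, [0, -0.2, 2.0], [0, 0, 0]],
    [0, [0, 0, 0.3], [0, 0, 0]],
    [0, [0, 0, 0], [0, 0, 0]],
  ],
)

```text
t: 3.3
ee_pos: [0.438, -0.0392, 0.2024]
ee_rot: [2.017, -2.408, 0.007]
force: [0.7, -0.3, 0.3]
gripper_width: 0.0002
```

```bash
python3 - <<'E'
from h import *
s=monitor.sense(); snap('wrist','w2.png');snap('side','s2.png')
s=monitor.sense()
print(delta([.438,-.0365,.2],-.166-np.pi/2,s),s['force'],s['ee_pos'])
print(proj('wrist',[s['ee_pos']],s))
E
```

```text
[array([-0.25,  0.07,  0.28]), array([-0.004, -0.003, -0.01 ])] [ 0.40459863 -0.84196778  0.88734771] [ 0.43829088 -0.03905686  0.2028332 ]
[[320.41518281 317.1207934 ]]
```

View pics/w2.png

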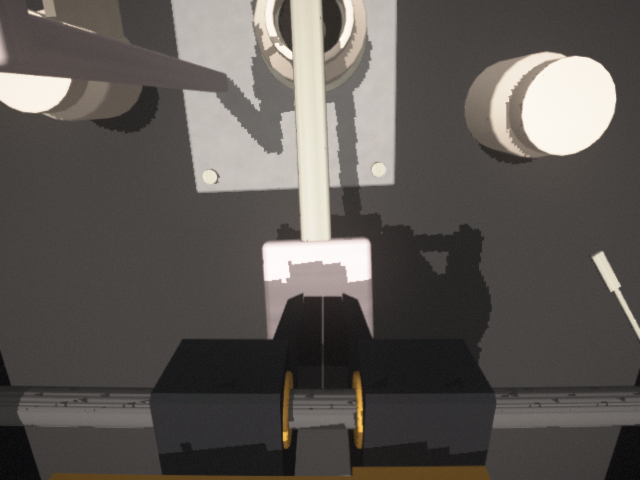

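View pics/s2.png

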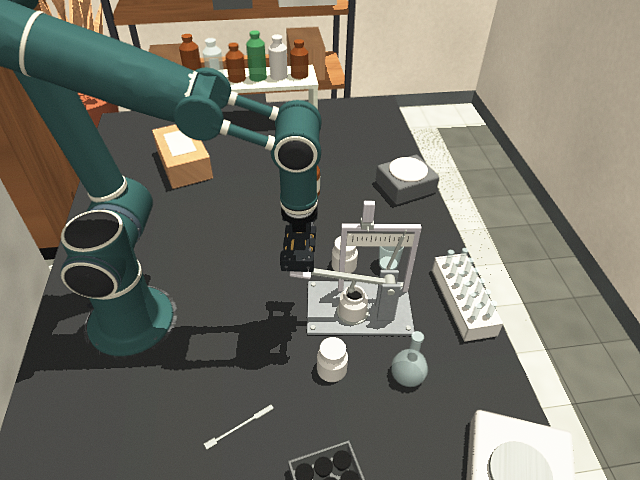

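Lined up: the fingertips are over the paddle's middle, with the paddle at x 264–372 and top edge at y≈240 in the wrist view. Next I press down, slowly and in stages.

arm_command(
  rows=[
    [0, [-0.1, 0, 0.6], [0, 0, 0]],
    [0, [-0.1, 0, 0.6], [0, 0, 0]],
    [0, [0, 0, 0.5], [0, 0, 0]],
    [0, [0, 0, 0.5], [0, 0, 0]],
    [0, [0, 0, 0.5], [0, 0, 0]],
    [0, [0, 0, 0.5], [0, 0, 0]],
    [0, [0, 0, 0.5], [0, 0, 0]],
  ],
)

```text
t: 4.28
ee_pos: [0.4398, -0.037, 0.166]
ee_rot: [-2.017, 2.406, -0.011]
force: [-2.0, 1.3, 1.8]
gripper_width: 0.0005
```

arm_command(
  rows=[
    [0, [0, 0, 0.4], [0, 0, 0]],
    [0, [0, 0, 0.4], [0, 0, 0]],
    [0, [0, 0, 0.4], [0, 0, 0]],
  ],
)

```text
t: 4.65
ee_pos: [0.4395, -0.037, 0.1529]
ee_rot: [-2.017, 2.407, -0.01]
force: [-1.4, -0.5, 2.4]
gripper_width: 0.0006
```

arm_command(
  rows=[
    [0, [0, 0, 0.3], [0, 0, 0]],
    [0, [0, 0, 0.3], [0, 0, 0]],
  ],
)

```text
t: 4.9
ee_pos: [0.4393, -0.037, 0.1462]
ee_rot: [-2.017, 2.407, -0.009]
force: [-2.3, 0.0, 2.5]
gripper_width: 0.0007
```

arm_command(
  rows=[
    [0, [0, 0, 0.3], [0, 0, 0]],
    [0, [0, 0, 0.2], [0, 0, 0]],
  ],
)

```text
t: 5.15
ee_pos: [0.4391, -0.037, 0.1407]
ee_rot: [-2.018, 2.407, -0.009]
force: [-1.6, 0.7, 3.4]
gripper_width: 0.0006
```

arm_command(
  rows=[
    [0, [0, 0, 0.2], [0, 0, 0]],
    [0, [0, 0, 0.2], [0, 0, 0]],
  ],
)

```text
t: 5.4
ee_pos: [0.4391, -0.037, 0.1365]
ee_rot: [-2.018, 2.407, -0.009]
force: [-1.7, 0.4, 3.1]
gripper_width: 0.0005
```

```bash
python3 - <<'E'
from h import *
for i in range(4):
    s=monitor.sense(); read_camera('wrist'); print(s['t'],s['ee_pos'],s['force'].round(2))
E
```

```text
5.4 [ 0.4390537  -0.03702215  0.13646454] [-1.66  0.36  3.09]
5.45 [ 0.43902779 -0.03702248  0.13620615] [-0.42  0.72  2.24]
5.5 [ 0.43920811 -0.03706293  0.13631095] [ 0.24 -0.47  0.14]
5.55 [ 0.43936139 -0.03707722  0.13641696] [0.05 0.41 0.78]
```

arm_command(
  rows=[
    [0, [0, 0, 0.2], [0, 0, 0]],
    [0, [0, 0, 0.2], [0, 0, 0]],
  ],
)

```text
t: 5.85
ee_pos: [0.4396, -0.0371, 0.1332]
ee_rot: [-2.017, 2.407, -0.01]
force: [-4.7, 1.0, 7.9]
gripper_width: 0.0004
```

arm_command(
  rows=[
    [0, [0, 0, 0.15], [0, 0, 0]],
  ],
)

```text
t: 5.98
ee_pos: [0.4397, -0.0371, 0.1324]
ee_rot: [-2.017, 2.407, -0.01]
force: [-4.0, 0.4, 8.5]
gripper_width: 0.0004
```

arm_command(
  rows=[
    [0, [0, 0, 0.15], [0, 0, 0]],
  ],
)

```text
t: 6.1
ee_pos: [0.4396, -0.0371, 0.1318]
ee_rot: [-2.017, 2.407, -0.009]
force: [-5.3, 0.5, 10.9]
gripper_width: 0.0006
```

```bash
python3 - <<'E'
from h import *
for i in range(3):
    read_camera('wrist'); s=monitor.sense(); print(s['t'],s['ee_pos'],s['force'].round(2))
E
```

```text
6.15 [ 0.43963852 -0.03710385  0.13184682] [-3.56  0.04  8.67]
6.2 [ 0.43962735 -0.03711224  0.1318385 ] [-4.64  0.84  9.46]
6.25 [ 0.43962721 -0.03712189  0.13183571] [-4.35  0.66  8.56]
```

arm_command(
  rows=[
    [0, [0, 0, 0.22], [0, 0, 0]],
  ],
)

```text
t: 6.38
ee_pos: [0.4396, -0.0371, 0.131]
ee_rot: [-2.018, 2.407, -0.009]
force: [-6.9, 1.8, 15.4]
gripper_width: 0.0005
```

```bash
python3 - <<'E'
from h import *
for i in range(3):
    read_camera('wrist'); s=monitor.sense(); print(s['t'],s['ee_pos'],s['force'].round(2))
E
```

```text
6.425 [ 0.43958752 -0.03709539  0.1309479 ] [-6.98  1.04 12.25]
6.475 [ 0.43958817 -0.03708703  0.13095495] [-6.47  1.19 12.46]
6.525 [ 0.43959831 -0.0371176   0.13097376] [-5.77  1.42 11.07]
```

Resistance rose steeply from about 3 N to 12 N over the last few mm, so the foot is bearing on the stopper. Letting go upwards.

arm_command(
  rows=[
    [0, [0, 0, -0.3], [0, 0, 0]],
    [0, [0, 0, -0.6], [0, 0, 0]],
    [0, [0, 0, -1.5], [0, 0, 0]],
    [0, [0, 0, -3], [0, 0, 0]],
    [0, [0, 0, -4], [0, 0, 0]],
    [1, [0, 0, -5], [0, 0, 0]],
    [1, [0, 0, -5], [0, 0, 0]],
    [1, [0, 0, -4], [0, 0, 0]],
    [1, [0, 0, 0], [0, 0, 0]],
    [1, [0, 0, 0], [0, 0, 0]],
  ],
)

```text
t: 7.78
ee_pos: [0.438, -0.0361, 0.377]
ee_rot: [-2.016, 2.405, -0.014]
force: [0.5, 0.5, -0.8]
gripper_width: 0.0484
```

```bash
python3 - <<'E'
from h import *
s=monitor.sense(); print(s['ee_pos'],s['force'])
snap('wrist','w3.png')
for n in ('paddle','marker_grip','marker_edge','pointer','rail_mid','jar_mouth'):
    print(n,[(np.round(c2w('wrist',d['point'],s),4).tolist(),round(d['conf'],2)) for d in mark_of('wrist',n)[:2]])
for c in ('scene','side'):
    snap(c,c+'3.png')
    for n in ('pointer','marker_grip','marker_edge','rail_mid'):
        print(c,n,[(np.round(c2w(c,d['point']),4).tolist(),round(d['conf'],2)) for d in mark_of(c,n)[:2]])
s=monitor.sense(); print(s['t'],s['ee_pos'],s['force'])
E
```

```text
[ 0.43803733 -0.03610635  0.37698548] [ 0.51442424  0.52009603 -0.84221953]
paddle [([0.4323, -0.0363, 0.1338], 0.82)]
marker_grip [([0.4911, -0.2066, 0.0007], 0.7)]
marker_edge []
pointer []
rail_mid [([0.5697, -0.054, 0.0889], 0.56)]
jar_mouth []
scene pointer [([0.6471, -0.0234, 0.2677], 0.61)]
scene marker_grip [([0.5992, 0.0149, 0.3165], 0.64), ([0.5734, 0.1203, 0.0028], 0.53)]
scene marker_edge [([0.5956, -0.0143, 0.2644], 0.79)]
scene rail_mid [([0.6366, 0.0112, 0.2481], 0.63)]
side pointer [([0.6566, -0.0202, 0.2641], 0.84)]
side marker_grip [([0.6071, 0.0161, 0.3017], 0.6), ([0.6511, -0.0689, 0.1298], 0.19)]
side marker_edge [([0.4358, -0.0357, 0.1295], 0.74), ([0.6065, 0.0187, 0.3065], 0.7)]
side rail_mid [([0.6353, 0.0099, 0.2455], 0.69)]
8.625 [ 0.43835726 -0.03617497  0.37732772] [ 0.42984373 -0.33863619 -0.78663264]
```

View pics/w3.png

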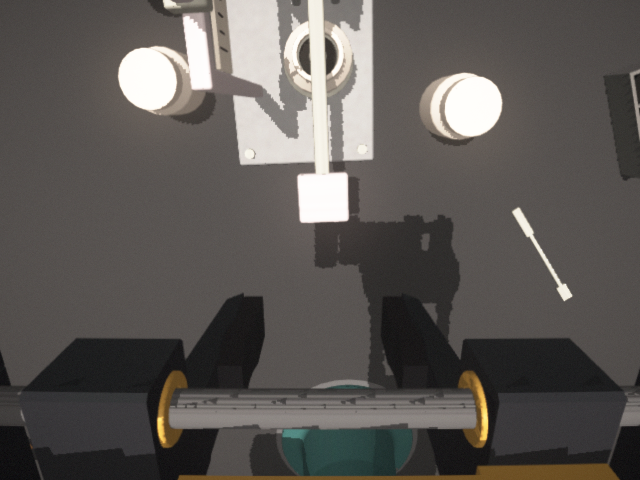

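View pics/side3.png

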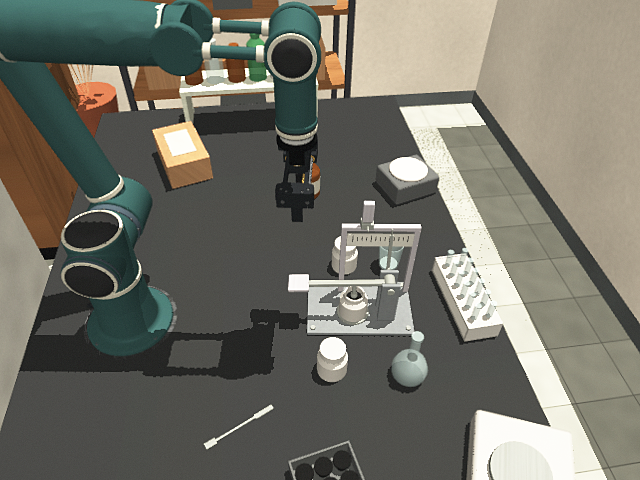

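The side view shows the arm level after release: paddle at (298,283), pointer tip at about (392,235), marker tab at (368,212). The foot is inside the jar neck. Next I move above the marker.

```bash
python3 - <<'E'
from h import *
print(np.round(camera_model('wrist')['mount'],3),camera_model('wrist')['fx'])
print(delta([.57,.0,.40],-.14-np.pi/2))
s=monitor.sense();s=dict(s);s['ee_pos']=np.array([.57,0,.4]);print(proj('wrist',[[.602,.016,.309],[.652,-.022,.265],[.602,-.012,.259]],s))
E
```

```text
[[ 1.     0.     0.     0.001]
 [-0.     0.947  0.32  -0.084]
 [-0.    -0.32   0.947 -0.145]
 [ 0.     0.     0.     1.   ]] 402.9172502964067
[array([ -5.86, -12.35,  -2.16]), array([-0.01 , -0.003, -0.036])]
[[285.02840946 199.02549785]
 [331.61474358 101.94679125]
 [329.34058696 176.88509585]]
```

arm_command(
  rows=[
    [1, [-2.0, -4.1, -1.2], [-0.01, 0, -0.036]],
    [1, [-2.0, -4.1, -0.6], [0, 0, 0]],
    [1, [-1.5, -3.5, -0.3], [0, 0, 0]],
    [1, [-0.3, -0.5, 0], [0, 0, 0]],
    [1, [0, 0, 0], [0, 0, 0]],
    [1, [0, 0, 0], [0, 0, 0]],
  ],
)

```text
t: 9.38
ee_pos: [0.5686, 0.0033, 0.3981]
ee_rot: [2.058, -2.367, 0.001]
force: [-0.2, 0.6, 0.2]
gripper_width: 0.088
```

```bash
python3 - <<'E'
from h import *
s=monitor.sense(); print(s['ee_pos'],s['qd'].round(3))
snap('wrist','w4.png')
for n in ('marker_grip','marker_edge','pointer','rail_mid'):
    print(n,[(np.round(c2w('wrist',d['point'],s),4).tolist(),round(d['conf'],2)) for d in mark_of('wrist',n)[:2]])
print(monitor.sense()['ee_pos'])
E
```

```text
[0.56860854 0.00328411 0.39813424] [-0.001 -0.008  0.006 -0.001  0.004  0.   ]
marker_grip [([0.6056, 0.0187, 0.3116], 0.96)]
marker_edge [([0.5959, -0.0137, 0.2628], 0.76)]
pointer [([0.6533, -0.0174, 0.2626], 0.98), ([0.6373, 0.01, 0.2491], 0.36)]
rail_mid [([0.6373, 0.01, 0.2504], 0.83)]
[0.56903939 0.00330213 0.39857664]
```

View pics/w4.png

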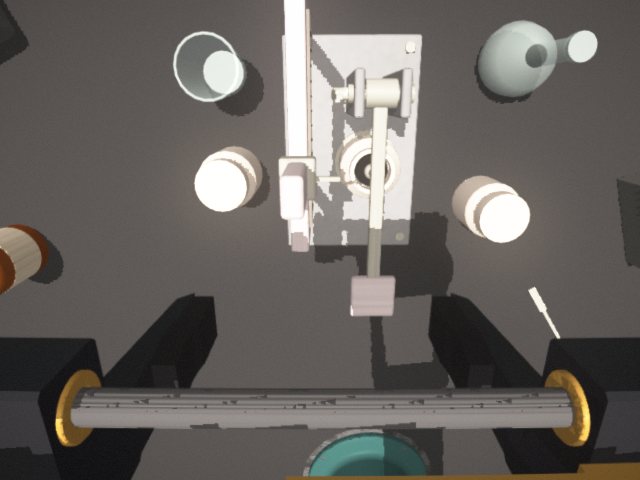

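```bash
python3 - <<'E'
import cv2
i=cv2.imread('pics/w4.png'); cv2.imwrite('pics/w4c.png',cv2.resize(i[30:255,270:430],None,fx=3.5,fy=2.65*1,interpolation=cv2.INTER_CUBIC))
E
```

```text
(no output)
```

View pics/w4c.png

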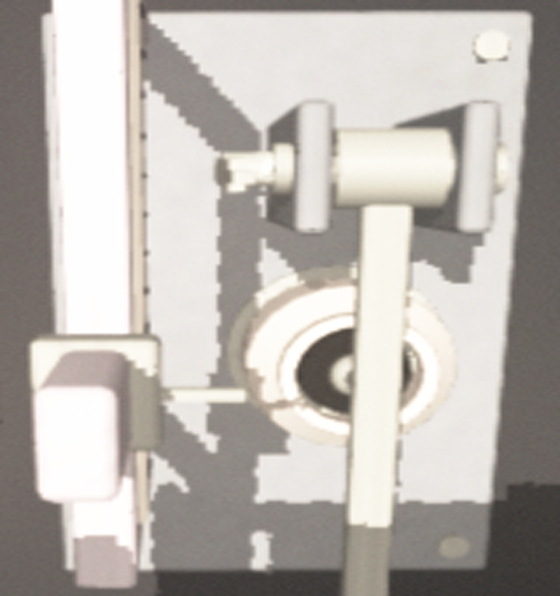

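```bash
cat >> h.py <<'E'
def tpose(px,pts,s):
    from scipy.optimize import least_squares
    def f(p):
        c,q=np.cos(p[2]),np.sin(p[2])
        W=np.array([[p[0]+c*a-q*b,p[1]+q*a+c*b,z+p[3]] for a,b,z in pts])
        return np.r_[(proj('wrist',W,s)-px).ravel(), p[3]/.002]
    r=least_squares(f,[.567,-.057,-.15,0]); return r.x,r.fun
def onz(px,z,s):
    o,d=ray('wrist',px,s); return o+d*(z-o[2])/d[2]
E
python3 - <<'E'
from h import *
s=monitor.sense()
px=np.array([(282.3,35.3),(421.4,35.3),(409.1,244.3),(289.4,244.3)])
x,f=tpose(px,[(.15,.105,.012),(.15,-.065,.012),(-.12,-.065,.012),(-.12,.105,.012)],s); print(x.round(4),f.round(1))
c,q=np.cos(x[2]),np.sin(x[2]); T=lambda p:np.round([(p[0]-x[0])*c+(p[1]-x[1])*q,-(p[0]-x[0])*q+(p[1]-x[1])*c],4)
for n,p,z in (('tabtop center',(270+76/3.5,30+425/2.65),.321),('finger tip',(270+245/3.5,30+394/2.65),.259),('finger root',(270+165/3.5,30+395/2.65),.259),('pointer',(270+235/3.5,30+170/2.65),.263)):
    w=onz(p,z,s); print(n,w.round(4),T(w))
t0=s['ee_pos']; print(t0)
E
```

```text
[ 0.5709 -0.057  -0.1329 -0.0034] [-0.6 -0.3  1.1 -0.9  0.   0.4 -0.5  1.3 -1.7]
tabtop center [0.6068 0.0142 0.321 ] [0.0262 0.0753]
finger tip [ 0.5978 -0.0148  0.259 ] [0.0211 0.0453]
finger root [0.5998 0.0013 0.259 ] [0.0209 0.0616]
pointer [ 0.6546 -0.0199  0.263 ] [0.078  0.0478]
[0.56903939 0.00330213 0.39857664]
```

The wrist picture shows the marker tab at about (292,190), the index finger ending at (340,179), and the pointer tip at about (337,94). The pointer is 56–57 mm further towards the hinge than the index finger. Going over the tab.

```bash
python3 - <<'E'
from h import *
print(delta([.604,.0165,.34],-.135-np.pi/2))
E
```

```text
[array([-1.82, -3.29,  5.85]), array([ 0.001, -0.004, -0.005])]
```

arm_command(
  rows=[
    [1, [-1.1, -1.9, 0.5], [0, -0.004, -0.005]],
    [1, [-0.6, -1.2, 2.0], [0, 0, 0]],
    [1, [-0.1, -0.2, 2.0], [0, 0, 0]],
    [1, [0, 0, 1.3], [0, 0, 0]],
    [1, [0, 0, 0], [0, 0, 0]],
    [1, [0, 0, 0], [0, 0, 0]],
  ],
)

```text
t: 10.38
ee_pos: [0.6026, 0.016, 0.3361]
ee_rot: [2.063, -2.364, -0.004]
force: [0.9, -0.8, 0.2]
gripper_width: 0.0878
```

```bash
python3 - <<'E'
from h import *
i=snap('wrist','w5.png'); s=monitor.sense(); print(s['ee_pos'],s['force'])
print(delta([.604,.0165,.292],-.135-np.pi/2))
for n in ('marker_grip','marker_edge','pointer'):
    print(n,[(np.round(c2w('wrist',d['point'],s),4).tolist(),round(d['conf'],2)) for d in mark_of('wrist',n)[:2]])
print(proj('wrist',[s['ee_pos'],s['ee_pos']+R.from_rotvec(s['ee_rot']).apply([0,0,-.019])],s))
E
```

```text
[0.60257566 0.01602182 0.33614472] [-1.58638148  0.63051895  0.34041047]
[array([-0.07, -0.15,  4.41]), array([ 0.004, -0.001, -0.001])]
marker_grip [([0.6076, 0.0187, 0.3122], 0.84)]
marker_edge [([0.5942, -0.0139, 0.2603], 0.81)]
pointer [([0.6543, -0.0183, 0.2631], 0.95), ([0.597, -0.0142, 0.2629], 0.55)]
[[320.40810416 317.06254811]
 [320.18344828 343.52732341]]
```

View pics/w5.png

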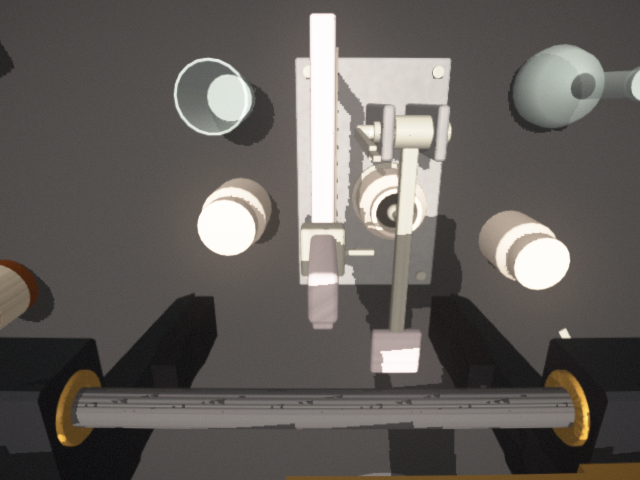

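Tab centred at x≈323 between the fingers (TCP at 320). It can be descended on and pinched.

arm_command(
  rows=[
    [1, [0.1, -0.1, 1.6], [0, 0, 0]],
    [1, [0, 0, 1.5], [0, 0, 0]],
    [1, [0, 0, 1.2], [0, 0, 0]],
    [1, [0, 0, 0.1], [0, 0, 0]],
    [0, [0, 0, 0], [0, 0, 0]],
    [0, [0, 0, 0], [0, 0, 0]],
    [0, [0, 0, 0], [0, 0, 0]],
    [0, [0, 0, 0], [0, 0, 0]],
    [0, [0, 0, 0], [0, 0, 0]],
    [0, [0, 0, 0], [0, 0, 0]],
  ],
  newtons=15,
)

```text
t: 11.82
ee_pos: [0.6045, 0.0148, 0.2912]
ee_rot: [2.065, -2.367, 0.0]
force: [-0.5, -0.1, 0.4]
gripper_width: 0.0301
```

```bash
python3 - <<'E'
from h import *
i=snap('wrist','w6.png'); s=monitor.sense(); print(s['ee_pos'],s['force'],s['gripper_width'])
cv2.imwrite('pics/w6c.png',cv2.resize(cv2.cvtColor(i,cv2.COLOR_RGB2BGR)[80:330,260:460],None,fx=3,fy=2.4,interpolation=cv2.INTER_CUBIC))
for n in ('marker_grip','marker_edge','pointer'):
    print(n,[(np.round(c2w('wrist',d['point'],s),4).tolist(),round(d['conf'],2)) for d in mark_of('wrist',n)[:2]])
E
```

```text
[0.60446586 0.01481947 0.29118811] [ 0.00394545 -0.31143878 -0.79901252] 0.026361783952612954
marker_grip [([0.6059, 0.017, 0.3113], 0.91)]
marker_edge [([0.5982, -0.0165, 0.2628], 0.95)]
pointer [([0.6549, -0.0168, 0.2641], 0.85)]
```

View pics/w6c.png

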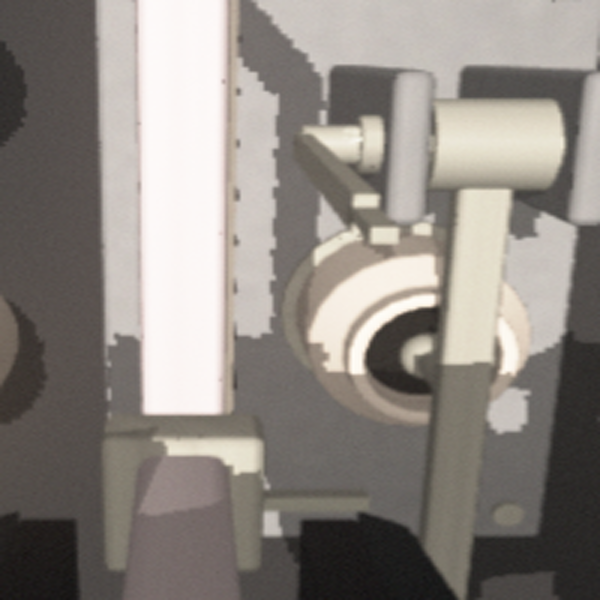

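arm_command(
  rows=[
    [0, [0, 0, 0], [0, 0, 0]],
    [0, [0, 0, 0], [0, 0, 0]],
    [0, [0, 0, 0], [0, 0, 0]],
    [0, [0, 0, 0], [0, 0, 0]],
  ],
  newtons=15,
)

```text
t: 12.52
ee_pos: [0.6045, 0.0156, 0.291]
ee_rot: [-2.066, 2.366, 0.001]
force: [1.1, 1.5, 1.3]
gripper_width: 0.0137
```

```bash
python3 - <<'E'
from h import *
i=snap('wrist','w7.png'); s=monitor.sense(); print(s['ee_pos'],s['force'],s['gripper_width'])
cv2.imwrite('pics/w7c.png',cv2.resize(cv2.cvtColor(i,cv2.COLOR_RGB2BGR)[120:320,330:430],None,fx=6,fy=3,interpolation=cv2.INTER_CUBIC))
for n,p,z in (('finger tip',(260+369/3,80+500/2.4),.259),('finger root',(260+266/3,80+500/2.4),.259),('pointer',(388.3,176.7),.264)):
    print(n,onz(p,z,s).round(4))
E
```

```text
[0.6045111  0.01562679 0.29104876] [-0.51238582  1.76671242 -0.14662543] 0.013612117350846739
finger tip [ 0.5978 -0.014   0.259 ]
finger root [0.6001 0.0025 0.259 ]
pointer [ 0.6529 -0.0204  0.264 ]
```

View pics/w7c.png

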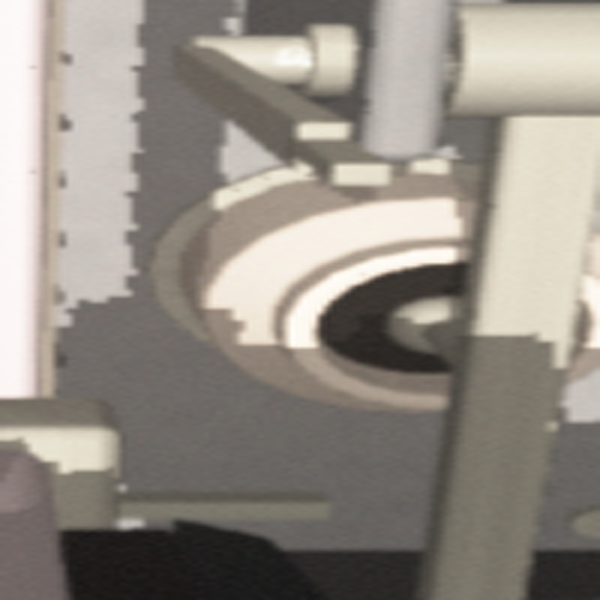

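arm_command(
  rows=[
    [0, [0, -1.0, 0], [0, 0, 0]],
    [0, [0, -1.3, 0], [0, 0, 0]],
    [0, [0, -1.3, 0], [0, 0, 0]],
    [0, [0, -1.0, 0], [0, 0, 0]],
    [0, [0, -0.5, 0], [0, 0, 0]],
    [0, [0, 0, 0], [0, 0, 0]],
    [0, [0, 0, 0], [0, 0, 0]],
  ],
)

```text
t: 13.45
ee_pos: [0.6584, 0.0083, 0.2911]
ee_rot: [2.065, -2.366, -0.004]
force: [-2.2, 1.1, 1.6]
gripper_width: 0.0136
```

```bash
python3 - <<'E'
from h import *
i=snap('wrist','w8.png'); s=monitor.sense(); print(s['ee_pos'],s['force'],s['gripper_width'])
cv2.imwrite('pics/w8c.png',cv2.resize(cv2.cvtColor(i,cv2.COLOR_RGB2BGR)[220:360,300:440],None,fx=4,fy=4,interpolation=cv2.INTER_CUBIC))
for n in ('marker_edge','pointer'):
    print(n,[(np.round(c2w('wrist',d['point'],s),4).tolist(),round(d['conf'],2)) for d in mark_of('wrist',n)[:2]])
E
```

```text
[0.65838228 0.00829614 0.29106603] [-1.70177833  0.3687527   1.76523571] 0.013857334084799383
marker_edge [([0.6504, -0.0177, 0.2613], 0.56)]
pointer [([0.6544, -0.0182, 0.2644], 0.89)]
```

View pics/w8c.png

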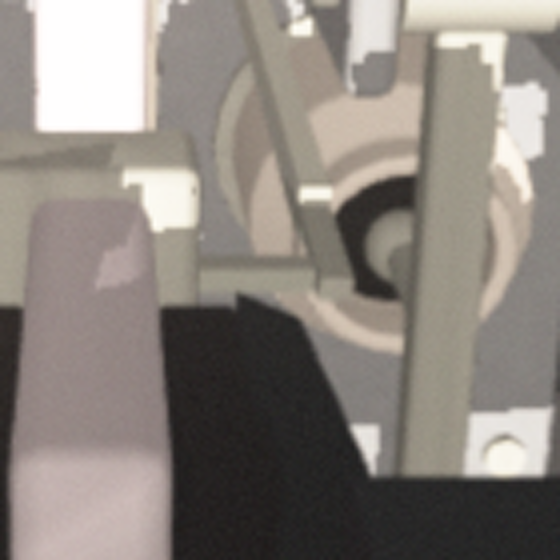

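The picture shows the index finger running into the pointer tip at about (383,290). I'll zoom in.

```bash
python3 - <<'E'
import cv2
i=cv2.imread('pics/w8.png')[275:305,345:400]
i=cv2.convertScaleAbs(i,alpha=1.6,beta=-60)
cv2.imwrite('pics/w8d.png',cv2.resize(i,None,fx=14,fy=14,interpolation=cv2.INTER_CUBIC))
E
```

```text
(no output)
```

View pics/w8d.png

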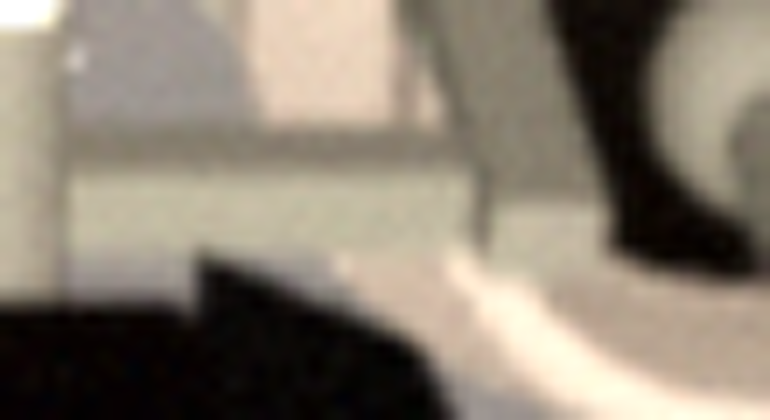

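```bash
python3 - <<'E'
from h import *
s=monitor.sense()
u=np.array([np.cos(-.135),np.sin(-.135)])
for zf,zp in ((.259,.2648),(.2605,.2648),(.2605,.2635)):
    f=onz((345+400/14,275+212/14),zf,s); p=onz((345+550/14,275+233/14),zp,s); e0=onz((345+400/14,275+168/14),zf,s); e1=onz((345+400/14,275+255/14),zf,s)
    print(f.round(4),p.round(4),(p-f)[:2]@u*1000, 'width',np.linalg.norm(e0-e1)*1000)
o,_=ray('wrist',(320,240),s);print(o)
E
```

```text
[ 0.6513 -0.0167  0.259 ] [ 0.6528 -0.0212  0.2648] 2.0765467498964023 width 3.349083021293406
[ 0.6521 -0.0166  0.2605] [ 0.6528 -0.0212  0.2648] 1.3358285155568885 width 3.3207200893703694
[ 0.6521 -0.0166  0.2605] [ 0.6521 -0.0213  0.2635] 0.6878965469858919 width 3.3207200893703694
[ 0.7413007  -0.00386484  0.43611937]
```

arm_command(
  rows=[
    [0, [0, -0.14, 0], [0, 0, 0]],
    [0, [0, -0.02, 0], [0, 0, 0]],
  ],
)

```text
t: 13.85
ee_pos: [0.6594, 0.0081, 0.2911]
ee_rot: [2.065, -2.366, -0.004]
force: [-1.7, 1.5, 1.0]
gripper_width: 0.0136
```

```bash
python3 - <<'E'
from h import *
i=snap('wrist','w9.png'); s=monitor.sense(); print(s['ee_pos'],s['force'],((s['ee_pos']-[.65838,.0083,.29107])[:2]@np.array([np.cos(-.135),np.sin(-.135)])*1000))
i=cv2.cvtColor(i,cv2.COLOR_RGB2BGR)[275:305,345:400]
i=cv2.convertScaleAbs(i,alpha=1.6,beta=-60)
cv2.imwrite('pics/w9d.png',cv2.resize(i,None,fx=14,fy=14,interpolation=cv2.INTER_CUBIC))
E
```

```text
[0.65945556 0.00812388 0.29107912] [-1.00733066  1.82046859  0.99832524] 1.0894810872147749
```

View pics/w9d.png

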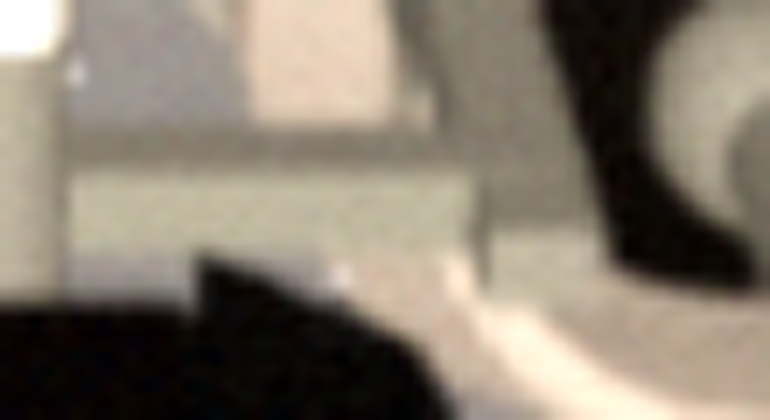

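Moved 1.1 mm. Releasing, rising, and checking from nearly overhead, so that heights hardly matter.

arm_command(
  rows=[
    [0.6, [0, 0, 0], [0, 0, 0]],
    [0.6, [0, 0, 0], [0, 0, 0]],
    [0.6, [0, 0, 0], [0, 0, 0]],
    [0.6, [0, 0, -1.5], [0, 0, 0]],
    [0.6, [0, 0, -3], [0, 0, 0]],
    [0.6, [0.8, 4.0, -1], [0, 0, 0]],
    [0.6, [0.6, 3.0, 0], [0, 0, 0]],
    [0.6, [0.4, 1.6, 0], [0, 0, 0]],
    [0.6, [0, 0, 0], [0, 0, 0]],
    [0.6, [0, 0, 0], [0, 0, 0]],
  ],
)

```text
t: 15.15
ee_pos: [0.5731, 0.0005, 0.353]
ee_rot: [-2.063, 2.364, -0.007]
force: [-0.5, 0.3, -0.0]
gripper_width: 0.0527
```

```bash
python3 - <<'E'
from h import *
read_camera('wrist');i=snap('wrist','w10.png'); s=monitor.sense(); print(s['t'],s['ee_pos'],s['force'],s['gripper_width'])
print(proj('wrist',[[.653,-.02,.262]],s), ray('wrist',(320,240),s)[0])
cv2.imwrite('pics/w10c.png',cv2.resize(cv2.cvtColor(i,cv2.COLOR_RGB2BGR)[60:260,250:450],None,fx=3,fy=3,interpolation=cv2.INTER_CUBIC))
for n in ('marker_edge','pointer'):
    print(n,[(np.round(c2w('wrist',d['point'],s),4).tolist(),round(d['conf'],2)) for d in mark_of('wrist',n)[:2]])
E
```

```text
15.25 [5.73132937e-01 5.47235080e-04 3.52645465e-01] [0.3361492  0.44211564 0.39304492] 0.05245498236099231
[[337.97527147 105.38075946]] [ 0.65500198 -0.01135693  0.49833174]
marker_edge [([0.6498, -0.0239, 0.2632], 0.66)]
pointer [([0.6549, -0.0195, 0.2636], 0.6)]
```

View pics/w10c.png

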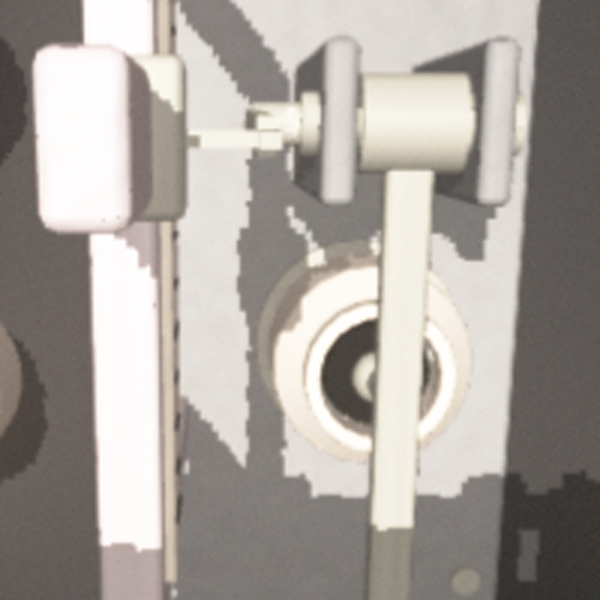

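Seen from nearly overhead, the index finger (crop y≈138) meets the pointer tip (crop ≈(268,138)). I'll zoom in on that.

```bash
python3 - <<'E'
import cv2
i=cv2.imread('pics/w10.png')[85:125,305:360]
i=cv2.convertScaleAbs(i,alpha=1.6,beta=-140)
cv2.imwrite('pics/w10d.png',cv2.resize(i,None,fx=14,fy=14,interpolation=cv2.INTER_CUBIC))
E
```

```text
(no output)
```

View pics/w10d.png

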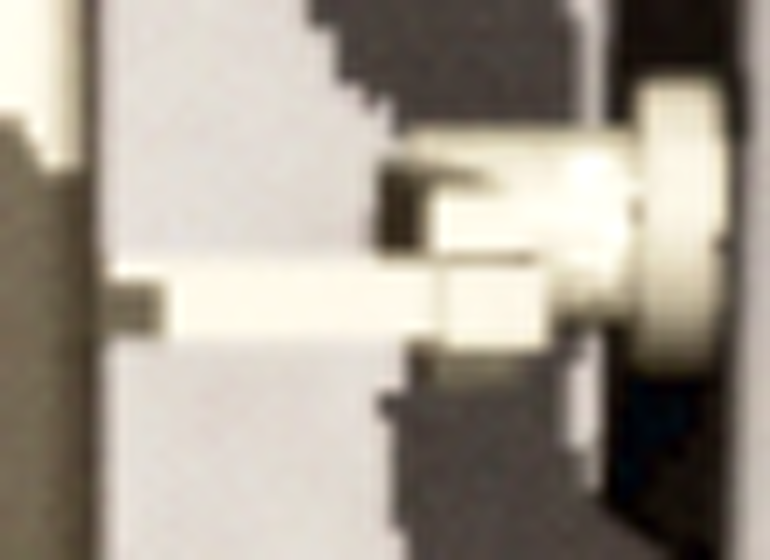

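The fingers are clear and the finger and pointer centrelines agree to about 0.3 mm. One last look at the whole scene before handing in.

```bash
python3 - <<'E'
from h import *
snap('side','side11.png'); 
for c in ('side',):
    for n in ('paddle','pointer'): print(n,[(np.round(c2w(c,d['point']),4).tolist(),round(d['conf'],2)) for d in mark_of(c,n)[:1]])
print(monitor.sense()['t'])
E
```

```text
paddle [([0.4363, -0.0347, 0.1304], 0.93)]
pointer [([0.6555, -0.02, 0.2675], 0.69)]
15.5
```

View pics/side11.png

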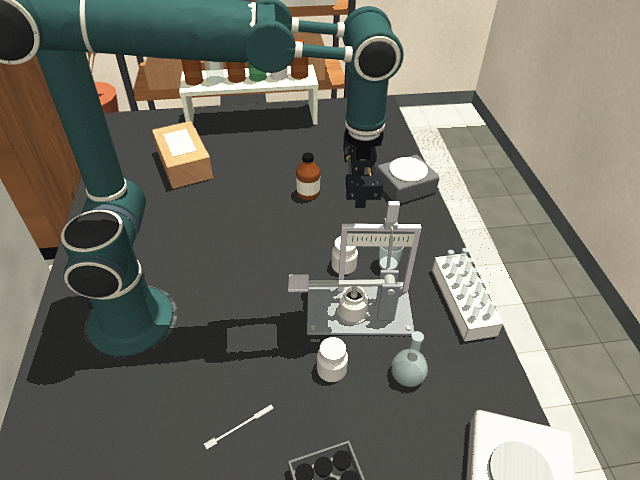

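The side view shows the lever still down with its paddle at (298,283), as it was just after release. The marker tab at (391,215) is in line with the pointer, the bystanders haven't moved, and the gripper is clear.

```bash
python3 -c "
from rig import workorder
print(workorder.close_job())"
```

```text
the job is handed in; nothing more can be done
None
```

The stopper check is done and handed in: the lever is left bearing on the stopper, and the marker is in line with the pointer. My last look was at about 15.5 s of the 58 s allowed.

- **Press:** I pushed the paddle down with shut fingers. The resistance stayed at about 3 N, then firmed up steeply at a fingertip height of about 135 mm. I pushed to about 12 N. One reading, taken as the last step ended, showed 15.4 N, above the 8–14 N band but below the 20 N limit. After I let go, the paddle stayed down in both later side-view pictures.
- **Marker:** I pinched the tab at 15 N and slid it 54.4 mm, then another 1.1 mm, and released it. Seen from nearly overhead, the index finger and pointer tip agree to about 0.3 mm. The recognition network put them about 4–5 mm apart in that same view. I went by the picture, because the network is only good to about 4 mm.
- **Rest of the bench:** The final side view shows the spare jars, flask, spatula and reagent bottle unmoved; the beaker is largely hidden behind the tester there. The gripper is clear of everything.

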